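# Refill the tilt-out charcoal bin

## Task

Pull the door of the green charcoal bin all the way open, tip all four charcoal briquettes from the orange tote into the bucket behind the door, then set the empty tote back down upright on the ledge. Leave the bin door open, and do not disturb the funnel, the jebena stand or the coasters.

Things in the scene. Friction and masses are not known exactly. Their poses are not given: they have to be found in the camera images.
- bin: fixed charcoal bin: a green box 260 mm wide (y), 188 mm deep (x from 0 to 188 mm) and 205 mm high with a wooden tilt-out door for its front. Origin: on the ledge, at the middle of the bottom edge of the front, which faces along this body's -x, roughly to the robot. It may stand turned by some yaw.
- flap (a joint): the door's hinge, rad: 0 shut, 0.75 fully open against its stop. Level hinge along the door's bottom edge, parallel to the bin's y, through the bin's origin: the top of the door tilts out along the bin's -x and down. It is stiff (about 5 N at the handle), stays where it is left, and may start slightly ajar.
- flap_hinge (a point): point on the hinge line, in the middle of the door's bottom edge (the bin's origin). Its axes turn with the door: z up the door (218 mm high, 12 mm thick, centred on x = 0), x backwards into the bin, y along the hinge.
- flap_bucket (a point): middle of the inner floor of the steel bucket fixed to the door's back, at (66, 0, 23) mm from flap_hinge in its axes; it tilts out with the door. Inside 120 mm (x) by 215 mm (y); back and side walls 116 mm high, sides 160 mm next to the door. Fully open, its mouth is the 150 mm gap from the door's top edge (160 mm above the ledge) to the front edge of the bin's roof (205 mm up).
- flap_handle (a point): middle of the door's handle: a round steel bar, 14 mm thick, 110 mm long, parallel to the hinge, on two end brackets that stand 32 mm above the door's top edge (45 mm above the bin's roof when shut), so that it can be pinched from above across x. It lies at (-8, 0, 250) mm from flap_hinge in its axes, and turns with the door.
- tote: loose orange plastic tote, 180 mm long (x), 120 mm wide (y), side walls and +x end wall 45 mm high, with a wooden bridge handle across the middle; 0.3 kg empty. Its -x end has no wall: a ramp 40 mm long rises there at 20 degrees to a low lip, over which it pours. Origin: centre of the underside.
- tote_grip (a point): middle of the tote's handle bar: 14 mm thick (x), 20 mm high (z), 110 mm free length along the tote's y, 95 mm above the tote's underside, at its mid-length. Axes as the tote's.
- tote_lip (a point): middle of the tote's pouring lip, at (-90, 0, 18) mm in the tote's frame. Axes as the tote's.
- funnel: bystander: blue plastic funnel standing mouth down, 110 mm across, 115 mm high; origin at the centre of its underside.
- stand: bystander: white ceramic jebena stand, a stepped ring, upturned, wide rim down, 100 mm across, 50 mm high; origin at the centre of its underside.
- coasters: bystander: stack of five round wooden coasters held by a steel clip, 96 mm across, 47 mm high; origin at the centre of its underside.
- briquette0_center (a point): centre of a loose charcoal briquette, black, pillow-shaped, 50 mm across and 36 mm thick, 40 g; starts in the tote.
- briquette1_center (a point): centre of a loose charcoal briquette, black, pillow-shaped, 50 mm across and 36 mm thick, 40 g; starts in the tote.
- briquette2_center (a point): centre of a loose charcoal briquette, black, pillow-shaped, 50 mm across and 36 mm thick, 40 g; starts in the tote.
- briquette3_center (a point): centre of a loose charcoal briquette, black, pillow-shaped, 50 mm across and 36 mm thick, 40 g; starts in the tote.
Things that resemble listed ones, but are neither listed nor needed, are in the scene too. What is shaped like the part that bears briquette2_center but blue is not meant.

How it is judged:
By the outcome, as a careful person would: the job done as asked, in the order asked, and still so for the second after the job is handed in, with the robot touching nothing.
It also fails if it takes over 72 s, if anything falls off the work surface, if the arm or the gripper's body presses on something with over 40 N, if the wrist force passes 120 N, or if a joint passes its speed limit or range.

## Robot

A 7-joint arm with a two-finger parallel gripper is mounted at the origin on the work surface. World frame = base frame: x ahead of the robot, y to its left, z up, the work surface at z = 0. Lengths are in m, angles in rad, forces in N, time in s.
With the tool pointing down it reaches from about 0.425 to 0.925 m from the base axis. Payload 6.8 kg.
Tool frame: the origin (TCP) lies midway between the tips of the shut fingers; the grasp point (between the pads) lies 19 mm behind it (r.grip_depth is the distance from the TCP to the grasp point, in m); z points along the fingers, y is the line along which they close (so a half turn about z gives the same grasp; the last joint's range is limited). The gripper opens to 85 mm and grips with 20 to 120 N. Pads are 22 mm wide; open, the fingers measure 114 mm over their backs; the gripper's body (76 mm by 85 mm) begins 54 mm behind the grasp point. The pads swing forward as they close: fully open they stand 13 mm farther back than shut.
Start: joints at [-1.392, 0.477, 0.022, 1.555, -0.011, 1.109, -0.083], TCP at [0.191, 0.647, 0.231] pointing down, gripper open.
Joint ranges: [-2.96, 2.96], [-0.34, 2.1], [-1.41, 1.46], [0.24, 2.44], [-1.37, 4.51], [0.17, 1.92], [-2.96, 2.96]. Speed limits (rad/s): [2.39, 2.39, 3.14, 3.14, 3.14, 3.14, 3.14].

## Interface

Orientations are given as a rotation vector (axis times angle).
In Python, from bench import telemetry, grab_frame, calibration, order, silhouettes, r gives the robot as it stands.
- The arm moves only by the tool apply_moves, never from a script. Its argument "moves" is a list of rows, each a list of 7 numbers: the turn, a rotation vector about the tool's x, y, z scaled (see below), then the shift along the tool's x, y, z scaled (see below), then the opening, from -1 (shut) to 1 (fully open). A call has exactly 8 rows; each row shifts and turns the commanded pose from where the row before left it, along the tool's axes as they then stand; what a row does not reach is not made up. The controller multiplies each number of a shift by 1000 mm and each number of a turn by 6 degrees. A row lasts 1/12 s, in which the tool goes at most 41.7 mm and 7.16 degrees, less where a joint would pass 70% of its speed; a pose out of reach is approached as far as the arm can. A call with a number of a shift or a turn outside -1 to 1 is refused whole. A call with a gripper value outside its range is refused whole. The fingers move at their own pace and stop on an object; "grip_force" is the grip in N (left out, the last holds). Time passes only in rows, so rows that do not move let the fingers close, or fill a call up. It gives the time, the measured TCP pose, the force, the opening and the grip force at its end, in the units of the state.
- telemetry.get_obs(): the state, without advancing time (a new reading comes with each control period).
- grab_frame(name): name is "scene" or "top" or "wrist"; returns the picture (480x640x3 uint8, blue, green, red); there is no depth.
- calibration(name): a dict with "fx", "fy", "cx", "cy" (pixels), "world_from_camera" (4x4, takes a point from camera to world coordinates); the wrist camera has in their place "mount" (4x4, takes a point from camera to tool coordinates, whose origin is the TCP and whose axes are the flange's). Camera axes: x right, y down, z forward; pixel columns grow to the right and rows downward; lengths in m; the calibration is good to about 2 mm. A picture is of the moment at which its call begins: read the wrist's pose just before it. calibration takes no time and is no camera call.
- order.hand_in(): hands the job in; it is judged then, once.
Trained networks look in the newest picture that a camera, given by its name, has taken for a name from the list of things; names that differ only in an ending like _2 or _b are one class to them, and where a whole thing is asked for, a point or a joint stands for the part that bears it (a point fixed in the world has none). Each returns a list of dicts, best first, with "p" (0 to 1); they miss things now and then, are a little off and sometimes report something else, mostly with a low value. They report only what shows in the picture. A call takes as long as a camera call. They do not tell look-alikes from the thing itself.
- silhouettes(thing, camera): "mask" (480x640 bool, what is visible of it) and "extent" ([centre column, centre row, width, height] in pixels, round what is visible of it).
The state is a dict: "clock": time; "joints": joint angles; "qvel": joint speeds; "tau": joint torques, N m; "tcp_pos": TCP position; "orientation": TCP orientation; "contact_force": force on the tool from outside, world axes, zero at the start; "moment": the same for the moment, N m; "grip_width": finger opening in m; "gripper_force": force on a finger pad.
Only numpy, scipy, OpenCV 4.12 (cv2) and the standard library are available. Lean on these libraries where they do the work, as an engineer would, in place of code of your own. Each camera call takes 0.05 s, during which the arm holds its last target. There are 200 camera calls.

## Working session

There is one attempt and no reset: what is moved stays moved. The work goes in short steps, Python scripts to look and compute and a tool call to move; the robot and the scene stay as the last step left them, time stands still between calls to the robot, and variables do not carry over. Pictures are saved under pics/ and viewed, at most 10 in all, crops included, and the job is handed in when it is done.

Besides the shell and the picture viewer there is one more tool, called after ">>>" as name([rows], argument=value, ...), one row to a line, values as JSON. apply_moves: Moves the arm, as the interface text tells. Its arguments: {"type":"object","properties":{"moves":{"type":"array"},"grip_force":{"type":"number"}},"required":["moves"]}

```bash
ls; mkdir -p pics; python3 - <<'E'
from bench import telemetry, grab_frame, calibration, r
import cv2,numpy as np
np.set_printoptions(precision=4,suppress=True)
o=telemetry.get_obs();print(o)
for n in("scene","top"):
    cv2.imwrite(f"pics/{n}0.png",grab_frame(n));print(calibration(n))
print(calibration("wrist"),r.grip_depth)
E
```

```text
pics
{'clock': 0.0, 'joints': array([-1.3921,  0.4778,  0.0224,  1.5564, -0.0115,  1.1093, -0.0831]), 'qvel': array([ 0.0008,  0.0004, -0.0007,  0.0009,  0.0006,  0.0007, -0.0004]), 'tau': array([  0.    , -59.6458,   1.6078, -28.1193,   0.0124,   0.0095,
         0.    ]), 'tcp_pos': array([0.1908, 0.6469, 0.2303]), 'orientation': array([-0.4489, -3.1092,  0.0029]), 'contact_force': array([-0.6905,  0.9084, -0.7365]), 'moment': array([-0.0335, -0.0642, -0.0523]), 'gripper_force': 0.0, 'grip_width': 0.0854210786521534}
{'fx': 450.093845501944, 'fy': 450.093845501944, 'cx': 323.39749490000344, 'cy': 238.17635873308691, 'world_from_camera': array([[-0.9961,  0.082 , -0.0319,  0.5224],
       [ 0.088 ,  0.9385, -0.3337,  0.3604],
       [ 0.0026, -0.3353, -0.9421,  1.2316],
       [ 0.    ,  0.    ,  0.    ,  1.    ]])}
{'fx': 469.9622076349488, 'fy': 469.9622076349488, 'cx': 317.3745507705902, 'cy': 241.76965049140196, 'world_from_camera': array([[-0.0279, -0.9966,  0.0772,  0.4017],
       [-0.9995,  0.0291,  0.0144, -0.004 ],
       [-0.0166, -0.0767, -0.9969,  1.4858],
       [ 0.    ,  0.    ,  0.    ,  1.    ]])}
{'fx': 418.19412023418573, 'fy': 418.19412023418573, 'cx': 314.92048880766544, 'cy': 242.04150742636196, 'mount': array([[ 0.0007, -0.9462, -0.3234,  0.0834],
       [ 1.    ,  0.0005,  0.0005,  0.0009],
       [-0.0003, -0.3234,  0.9463, -0.1416],
       [ 0.    ,  0.    ,  0.    ,  1.    ]])} 0.0187
```

View pics/scene0.png

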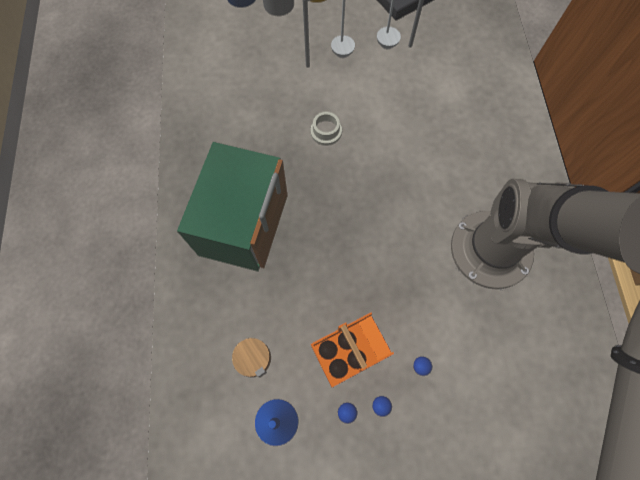

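View pics/top0.png

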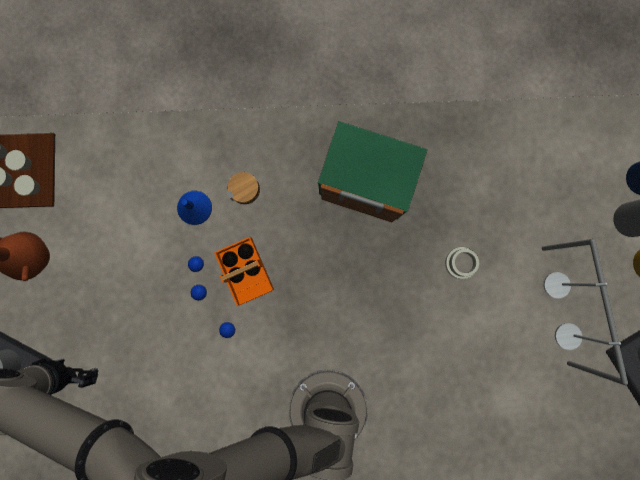

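The top picture shows the bin around (373,172) with its handle at (362,200), the tote at (244,270), the blue look-alike balls at (196,264), (198,292) and (227,330), the funnel at (194,207), the coasters at (243,188) and the stand at (462,263). The only orange tote is at (244,270), and only the black briquettes inside it are wanted. Next is a close crop to check this.

```bash
cat >h.py <<'E'
import numpy as np,cv2
from scipy.spatial.transform import Rotation as R
from bench import telemetry, grab_frame, calibration, r, silhouettes
np.set_printoptions(precision=4,suppress=True)
def cam(n,o=None):
    c=calibration(n)
    if n!="wrist": return c,c["world_from_camera"]
    T=np.eye(4);T[:3,:3]=R.from_rotvec(o["orientation"]).as_matrix();T[:3,3]=o["tcp_pos"]
    return c,T@c["mount"]
def ray(n,uv,z,o=None):
    c,T=cam(n,o);d=T[:3,:3]@[(uv[0]-c["cx"])/c["fx"],(uv[1]-c["cy"])/c["fy"],1]
    return T[:3,3]+d*(z-T[2,3])/d[2]
def proj(n,P,o=None):
    c,T=cam(n,o);p=(np.atleast_2d(P)-T[:3,3])@T[:3,:3]
    return np.c_[c["fx"]*p[:,0]/p[:,2]+c["cx"],c["fy"]*p[:,1]/p[:,2]+c["cy"]]
E
python3 - <<'E'
from h import *
im=cv2.imread("pics/top0.png")
cv2.imwrite("pics/crop1.png",cv2.resize(im[110:310,180:430],None,fx=3,fy=3,interpolation=cv2.INTER_CUBIC))
for n in("top","scene"):
    grab_frame(n)
    for t in("bin","tote","flap_handle","tote_grip","funnel","stand","coasters"):
        for d in silhouettes(t,n)[:2]:
            m=d["mask"].astype(np.uint8);cs,_=cv2.findContours(m,0,2);c=max(cs,key=cv2.contourArea)
            print(n,t,round(d["p"],2),np.round(d["extent"]),m.sum(),cv2.approxPolyDP(c,4,True)[:,0].tolist())
E
```

```text
top bin 0.77 [373. 171. 109. 102.] 7455 [[338, 121], [319, 178], [322, 198], [389, 221], [407, 211], [426, 150]]
top tote 0.61 [243. 268.  66.  68.] 1882 [[250, 236], [214, 252], [220, 278], [236, 304], [273, 288]]
top flap_handle 0.67 [365. 202.  79.  41.] 1304 [[321, 184], [322, 199], [388, 221], [403, 212]]
top flap_handle 0.64 [193. 207.  34.  32.] 954 [[189, 191], [176, 209], [183, 220], [198, 224], [209, 216], [211, 202], [202, 192]]
top tote_grip 0.64 [245. 273.  64.  66.] 1824 [[250, 237], [215, 252], [221, 279], [237, 304], [273, 289]]
top funnel 0.89 [194. 208.  36.  34.] 918 [[190, 191], [178, 200], [177, 211], [184, 221], [197, 224], [209, 215], [211, 205], [201, 192]]
top stand 0.77 [461. 264.  38.  34.] 509 [[458, 248], [445, 263], [452, 275], [465, 278], [476, 270], [478, 260], [469, 249]]
top coasters 0.88 [242. 189.  33.  29.] 827 [[233, 175], [229, 197], [241, 203], [254, 200], [257, 180], [247, 172]]
scene bin 0.98 [233. 209. 109. 128.] 9864 [[214, 143], [178, 231], [200, 255], [257, 270], [265, 262], [286, 196], [282, 162]]
scene tote 0.8 [354. 350.  74.  67.] 219
[... 372 characters left out ...]
4.  73.] 2660 [[370, 314], [340, 325], [312, 344], [330, 386], [392, 354]]
scene funnel 0.84 [278. 423.  46.  47.] 1578 [[272, 400], [258, 411], [255, 429], [263, 441], [279, 445], [295, 433], [296, 413], [286, 401]]
scene stand 0.68 [325. 129.  28.  31.] 602 [[322, 113], [314, 119], [312, 137], [330, 144], [340, 137], [341, 127], [333, 114]]
scene stand 0.43 [328. 351.  19.  19.] 275 [[326, 340], [318, 352], [330, 358], [336, 348]]
scene coasters 0.63 [251. 358.  40.  39.] 1187 [[240, 342], [232, 355], [236, 369], [251, 377], [264, 374], [268, 348], [252, 338]]
scene coasters 0.55 [233. 208. 112. 130.] 9857 [[213, 143], [178, 232], [201, 256], [257, 271], [264, 265], [286, 198], [282, 161]]
```

View pics/crop1.png

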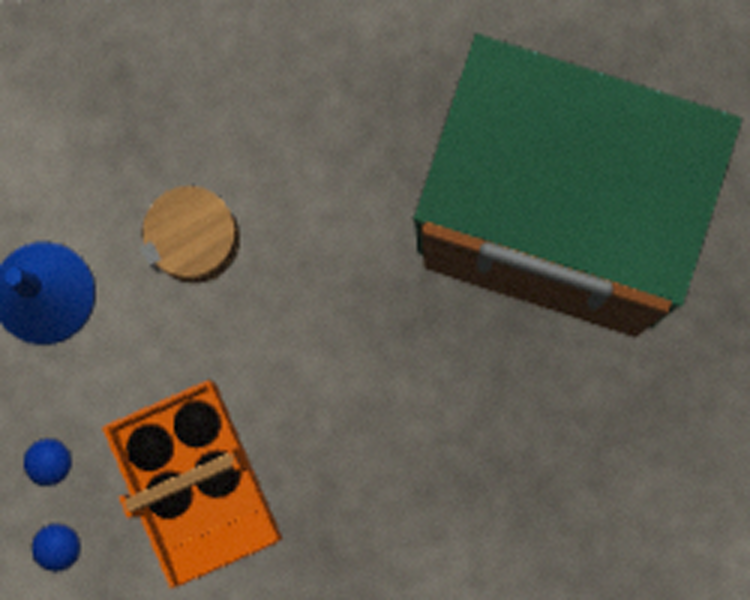

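The crop shows the tote with four black briquettes at its far end. Its ramp and lip face the robot, with lip corners at crop (175,585) and (280,538) and handle ends at (125,505) and (236,458). The bin handle ends are at (485,247) and (608,288), and the roof corners are clear.

```bash
python3 - <<'E'
from h import *
f=lambda u,v:(u/3+180-.33,v/3+110-.33)
c=[ray("top",f(*p),.205) for p in((416,218),(683,303),(741,120),(475,33))]
print("roof",c,[np.linalg.norm(c[i]-c[i-1]) for i in range(4)])
yaw=lambda d:np.arctan2(d[1],d[0])
print("bin yaw",yaw(c[3]-c[0]),yaw(c[2]-c[1]),yaw(c[0]-c[1])-np.pi/2,"front mid",(c[0]+c[1])/2,"back mid",(c[2]+c[3])/2)
a,b=[ray("top",f(*p),.25) for p in((485,247),(608,288))];print("handle",(a+b)/2,np.linalg.norm(a-b),yaw(a-b)-np.pi/2)
for z,p in((.095,((125,505),(236,458))),(.045,((105,430),(212,382))),(.018,((175,585),(280,538)))):
    a,b=[ray("top",f(*q),z) for q in p];print("tote",z,(a+b)/2,np.linalg.norm(a-b),yaw(a-b)-np.pi/2)
# scene check
for z,p in((.205,((178,231),(257,270),(282,160),(214,143))),):
    print([ray("scene",q,z) for q in p])
print("tote scene lip end/xend",[ray("scene",q,.045)for q in((370,314),(391,353))],[ray("scene",q,.045)for q in((312,345),(330,386))])
E
```

```text
roof [array([0.6653, 0.0073, 0.205 ]), array([ 0.5791, -0.2342,  0.205 ]), array([ 0.7473, -0.2947,  0.205 ]), array([ 0.8375, -0.0524,  0.205 ])] [np.float64(0.1823265788403569), np.float64(0.2563994464608039), np.float64(0.17880636754126325), np.float64(0.25855038470939984)]
bin yaw -0.33340790293586337 -0.3451181490995957 -0.34284955103269055 front mid [ 0.6222 -0.1135  0.205 ] back mid [ 0.7924 -0.1736  0.205 ]
handle [ 0.6081 -0.1071  0.25  ] 0.11443671613321643 -0.35633979072639477
tote 0.095 [0.4317 0.2481 0.095 ] 0.11875849976973771 0.37271918793183456
tote 0.045 [0.5109 0.2786 0.045 ] 0.12020173055016396 0.3949165336900544
tote 0.018 [0.3492 0.2144 0.018 ] 0.11901451461167294 0.39212465716907463
[array([ 0.8383, -0.0525,  0.205 ]), array([0.6507, 0.0625, 0.205 ]), array([ 0.5751, -0.2258,  0.205 ]), array([ 0.7494, -0.2914,  0.205 ])]
tote scene lip end/xend [array([0.3783, 0.1625, 0.045 ]), array([0.3369, 0.2667, 0.045 ])] [array([0.5372, 0.2289, 0.045 ]), array([0.5003, 0.3331, 0.045 ])]
```

```bash
cat >>h.py <<'E'
def Rt(yaw,lean=0.):
    y=np.array([np.cos(yaw),np.sin(yaw),0]);z=np.array([0,0,-1.])
    return R.from_matrix(np.c_[np.cross(y,z),y,z])*R.from_rotvec([-lean,0,0])
def yl(Rm):  # yaw, lean
    m=Rm.as_matrix();x=m[:,0];return np.arctan2(-x[0],x[1]),np.arcsin(np.clip(m[2,1],-1,1))*-1
BIN=np.array([.6152,-.1109,0]);BY=-.341
bx=np.array([np.cos(BY),np.sin(BY),0]);by=np.array([-np.sin(BY),np.cos(BY),0]);ez=np.array([0,0,1.])
def binp(x,y,z): return BIN+x*bx+y*by+z*ez
def plan(wps,opening=1,start=None,cyl=False):
    """wps: (pos,yaw,lean,nrows); prints rows (rounded), padded to calls of 8"""
    o=telemetry.get_obs();p,Q=start or (o["tcp_pos"],R.from_rotvec(o["orientation"]))
    p0,Q0=np.array(p),Q;rows=[]
    for P,yw,ln,n in wps:
        G=Rt(yw,ln);dq=(Q0.inv()*G).as_rotvec();pa=p0.copy()
        for k in range(1,n+1):
            s=k/n
            if cyl:
                a=lambda v:np.array([np.hypot(v[0],v[1]),np.arctan2(v[1],v[0]),v[2]])
                c=a(pa)*(1-s)+a(P)*s;t=np.array([c[0]*np.cos(c[1]),c[0]*np.sin(c[1]),c[2]])
            else: t=pa*(1-s)+P*s
            T=Q0*R.from_rotvec(dq*s)
            sh=np.round(Q.inv().apply(t-p),3);tu=np.round(np.degrees((Q.inv()*T).as_rotvec())/6,2)
            if np.linalg.norm(sh)>.0417 or np.linalg.norm(tu)*6>7.16: print("FAST",k,np.linalg.norm(sh),np.linalg.norm(tu)*6)
            p=p+Q.apply(sh);Q=Q*R.from_rotvec(np.radians(tu*6))
            rows.append(list(map(float,tu))+list(map(float,sh))+[opening])
        p0,Q0=np.array(P),G
    for i in range(0,len(rows),8): print(str(rows[i:i+8]).replace(" ","").replace("0.0,","0,"))
    print("end",p,yl(Q))
    return p,Q
E
python3 - <<'E'
from h import *
h=binp(-.008,0,.33);print(h)
plan([(h,BY,0,24)],cyl=True)
E
```

```text
[ 0.6077 -0.1082  0.33  ]
[[-0,-0,0.65,-0.041,-0.004,-0.004,1],[-0,-0,0.64,-0.041,-0.003,-0.004,1],[-0,-0,0.65,-0.04,-0.003,-0.004,1],[-0,-0,0.65,-0.041,-0.003,-0.004,1],[-0,-0,0.64,-0.04,-0.002,-0.005,1],[-0,-0,0.65,-0.041,-0.003,-0.004,1],[-0,-0,0.65,-0.04,-0.002,-0.004,1],[-0,-0,0.64,-0.04,-0.001,-0.004,1]]
[[-0,-0,0.65,-0.04,-0.002,-0.004,1],[-0,-0,0.65,-0.039,-0.001,-0.004,1],[-0,-0,0.64,-0.04,-0.001,-0.004,1],[-0,-0,0.65,-0.039,-0.001,-0.004,1],[-0,-0,0.65,-0.04,0,-0.004,1],[-0,-0,0.64,-0.039,-0,-0.005,1],[-0,-0,0.65,-0.039,0,-0.004,1],[-0,-0,0.65,-0.039,0,-0.004,1]]
[[-0,-0,0.64,-0.038,0.001,-0.004,1],[-0,-0,0.65,-0.039,0.001,-0.004,1],[-0,-0,0.65,-0.038,0.001,-0.004,1],[-0,-0,0.64,-0.039,0.002,-0.004,1],[-0,-0,0.65,-0.038,0.001,-0.004,1],[-0,-0,0.65,-0.038,0.002,-0.005,1],[-0,-0,0.64,-0.037,0.002,-0.004,1],[-0,-0,0.65,-0.038,0.003,-0.004,1]]
end [ 0.6079 -0.1084  0.3303] (np.float64(-0.34117605234598575), np.float64(5.553079964631838e-05))
```

>>> apply_moves([
  [0,0,0.65,-0.041,-0.004,-0.004,1],
  [0,0,0.65,-0.041,-0.003,-0.004,1],
  [0,0,0.65,-0.04,-0.003,-0.004,1],
  [0,0,0.65,-0.041,-0.003,-0.004,1],
  [0,0,0.65,-0.04,-0.002,-0.005,1],
  [0,0,0.65,-0.041,-0.003,-0.004,1],
  [0,0,0.65,-0.04,-0.002,-0.004,1],
  [0,0,0.65,-0.04,-0.001,-0.004,1],
])

```text
clock: 1.57
tcp_pos: [0.46, 0.4675, 0.2647]
orientation: [1.273, 2.872, 0.001]
contact_force: [0.6, 0.7, 0.1]
grip_width: 0.0854
gripper_force: 0.0
```

>>> apply_moves([
  [0,0,0.65,-0.04,-0.002,-0.004,1],
  [0,0,0.65,-0.039,-0.001,-0.004,1],
  [0,0,0.65,-0.04,-0.001,-0.004,1],
  [0,0,0.65,-0.039,-0.001,-0.004,1],
  [0,0,0.65,-0.04,0,-0.004,1],
  [0,0,0.65,-0.039,0,-0.005,1],
  [0,0,0.65,-0.039,0,-0.004,1],
  [0,0,0.65,-0.039,0,-0.004,1],
])

```text
clock: 2.23
tcp_pos: [0.6051, 0.1913, 0.2977]
orientation: [1.999, 2.423, 0.001]
contact_force: [0.0, 0.3, -0.6]
grip_width: 0.0855
gripper_force: 0.0
```

>>> apply_moves([
  [0,0,0.65,-0.038,0.001,-0.004,1],
  [0,0,0.65,-0.039,0.001,-0.004,1],
  [0,0,0.65,-0.038,0.001,-0.004,1],
  [0,0,0.65,-0.039,0.002,-0.004,1],
  [0,0,0.65,-0.038,0.001,-0.004,1],
  [0,0,0.65,-0.038,0.002,-0.005,1],
  [0,0,0.65,-0.037,0.002,-0.004,1],
  [0,0,0.65,-0.038,0.003,-0.004,1],
])

```text
clock: 2.9
tcp_pos: [0.6042, -0.1108, 0.3307]
orientation: [2.576, 1.797, 0.001]
contact_force: [0.2, -0.2, -1.4]
grip_width: 0.085
gripper_force: 0.0
```

```bash
python3 - <<'E'
from h import *
o=telemetry.get_obs();print(o["clock"],o["tcp_pos"],yl(R.from_rotvec(o["orientation"])),o["joints"])
im=grab_frame("wrist");cv2.imwrite("pics/w1.png",im)
print(proj("wrist",[binp(-.008,s,.25) for s in(-.055,.055)],o))
E
```

```text
2.9 [ 0.6042 -0.1108  0.3307] (np.float64(-0.35261949539767606), np.float64(-0.0004790085094984205)) [-0.4011  0.3404  0.64    1.6157 -0.2116  1.2553 -0.0753]
[[319.8336 335.1153]
 [318.3306 151.2224]]
```

View pics/w1.png

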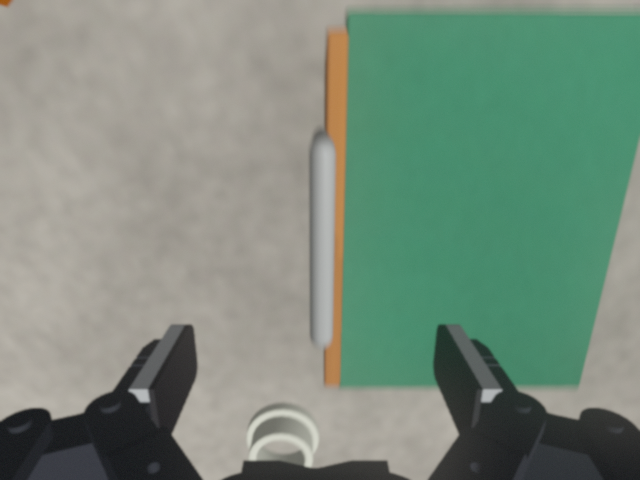

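The wrist view shows the bar at column 322, rows 128–347, with the door shut. It is 5 mm along +y of the tool from the TCP plane, so I descend and pinch.

>>> apply_moves([
  [0,0,-0.11,0,0.005,0.02,1],
  [0,0,0,0,0,0.03,1],
  [0,0,0,0,0,0.025,1],
  [0,0,0,0,0,0.015,1],
  [0,0,0,0,0,0.002,1],
  [0,0,0,0,0,0,-1],
  [0,0,0,0,0,0,-1],
  [0,0,0,0,0,0,-1],
], grip_force=30)

```text
clock: 3.62
tcp_pos: [0.61, -0.1112, 0.2399]
orientation: [2.562, 1.815, 0.003]
contact_force: [-0.1, 0.2, -0.7]
grip_width: 0.0517
gripper_force: 0.0
```

>>> apply_moves([
  [0,0,0,0,0,0,-1],
  [0,0,0,0,0,0,-1],
  [0,0,0,0,0,0,-1],
  [0,0,0,0,0,0,-1],
  [0,0,0,0,0,0,-1],
  [0,0,0,0,0,0,-1],
  [0,0,0,0,0,0,-1],
  [0,0,0,0,0,0,-1],
])

```text
clock: 4.28
tcp_pos: [0.6094, -0.1109, 0.2391]
orientation: [2.563, 1.816, 0.002]
contact_force: [-1.7, 0.6, 6.1]
grip_width: 0.0126
gripper_force: 29.4
```

```bash
python3 - <<'E'
from h import *
o=telemetry.get_obs();print(o)
q=R.from_rotvec(o["orientation"]);print(yl(q))
# arc waypoints; bar sits d behind tcp
p=o["tcp_pos"];bar=p.copy();bar[2]=.250;d=bar[2]-p[2]
hx=(bar-BIN)@bx;print("bar bin x",hx,"y",(bar-BIN)@by,d)
w=[]
for a in np.linspace(0,.75,9)[1:]:
    s=.032+a;ln=.35*a/.75
    b=BIN+by*((bar-BIN)@by)+bx*(hx+.008-.25013*np.sin(s))+ez*.25013*np.cos(s)
    z=Rt(BY,ln).as_matrix()[:,2];w.append((b+z*d,BY,ln,2))
plan(w,-1)
E
```

```text
{'clock': 4.2833, 'joints': array([-0.3671,  0.4251,  0.6045,  1.7184, -0.2695,  1.0812, -0.0147]), 'qvel': array([ 0.0016, -0.0015,  0.0007, -0.0009, -0.0001, -0.0005, -0.0009]), 'tau': array([  0.2226, -45.2386,   7.8002, -25.4233,   0.1159,  -0.6368,
         0.0933]), 'tcp_pos': array([ 0.6094, -0.1109,  0.2391]), 'orientation': array([2.5635, 1.8157, 0.0015]), 'contact_force': array([-1.7079,  0.6008,  6.0946]), 'moment': array([ 0.1708,  0.4097, -0.1128]), 'gripper_force': 29.446071088314056, 'grip_width': 0.01263481244961678}
(np.float64(-0.33823308985184547), np.float64(-0.0007345053044162713))
bar bin x -0.005480678933437742 y -0.001979973349188544 0.010914798774081191
[[-0.21,-0,0.01,0,-0.011,0.001,-1],[-0.2,-0.01,0.02,0,-0.012,0.001,-1],[-0.21,0,-0,0,-0.011,0.001,-1],[-0.21,0,-0,0,-0.012,0.001,-1],[-0.21,0,-0,0,-0.011,0.002,-1],[-0.21,0,-0,0,-0.011,0.002,-1],[-0.21,0,-0,0,-0.012,0.003,-1],[-0.2,0,-0,0,-0.011,0.002,-1]]
[[-0.21,0,-0,0,-0.011,0.004,-1],[-0.21,0,-0,0,-0.011,0.002,-1],[-0.21,0,-0,0,-0.011,0.004,-1],[-0.21,0,-0,0,-0.011,0.004,-1],[-0.21,0,-0,0,-0.01,0.004,-1],[-0.21,0,-0,0,-0.011,0.004,-1],[-0.21,0,-0,0,-0.011,0.005,-1],[-0.21,0,-0,0,-0.01,0.005,-1]]
end [ 0.4544 -0.056   0.167 ] (np.float64(-0.34140815388634055), np.float64(-0.3504973837819757))
```

>>> apply_moves([
  [-0.21,0,0,0,-0.011,0.001,-1],
  [-0.21,0,0,0,-0.012,0.001,-1],
  [-0.21,0,0,0,-0.011,0.001,-1],
  [-0.21,0,0,0,-0.012,0.001,-1],
  [-0.21,0,0,0,-0.011,0.002,-1],
  [-0.21,0,0,0,-0.011,0.002,-1],
  [-0.21,0,0,0,-0.012,0.003,-1],
  [-0.21,0,0,0,-0.011,0.002,-1],
])

```text
clock: 4.95
tcp_pos: [0.5263, -0.0808, 0.2192]
orientation: [2.44, 1.729, 0.16]
contact_force: [7.4, -0.6, -10.1]
grip_width: 0.0127
gripper_force: 29.2
```

```bash
python3 - <<'E'
from h import *
o=telemetry.get_obs();print(o["tcp_pos"],yl(R.from_rotvec(o["orientation"])),o["joints"],o["contact_force"],o["moment"])
z=R.from_rotvec(o["orientation"]).as_matrix()[:,2];b=o["tcp_pos"]-z*.0109-BIN;print(b@bx,b@by,b[2],np.hypot(b@bx-.0025,b[2]),np.arctan2(-(b@bx-.0025),b[2])-.032)
E
```

```text
[ 0.5263 -0.0808  0.2192] (np.float64(-0.3376114728136944), np.float64(-0.18162301995126084)) [-0.5701  0.1805  0.6481  2.0721 -0.0894  0.7511 -0.2172] [  7.4049  -0.5607 -10.1187] [ 0.0539 -1.2753  0.0473]
-0.09577418837181888 -0.0013778824035904362 0.22989187503689842 0.25001618009265053 0.37196938848192806
```

```bash
python3 - <<'E'
from h import *
w=[];d=.0109
for a,ln in zip(np.linspace(.372,.75,9)[1:],np.linspace(.18,.06,9)[1:]):
    s=.032+a
    b=BIN-by*.0015+bx*(.0025-.25013*np.sin(s))+ez*.25013*np.cos(s)
    w.append((b+Rt(BY,ln).as_matrix()[:,2]*d,BY,ln,1))
plan(w,-1)
E
```

```text
[[0.16,-0.02,0.03,-0,-0.012,0.003,-1],[0.14,-0,-0,-0,-0.011,0.003,-1],[0.15,-0,-0,-0,-0.011,0.005,-1],[0.14,-0,-0,-0,-0.011,0.005,-1],[0.14,-0,-0,-0,-0.011,0.005,-1],[0.14,-0,-0,-0,-0.01,0.007,-1],[0.15,-0,-0,-0,-0.01,0.006,-1],[0.14,-0,-0,-0,-0.009,0.008,-1]]
end [ 0.4516 -0.0543  0.1664] (np.float64(-0.34106702859805493), np.float64(-0.06014424457475008))
```

>>> apply_moves([
  [0.15,0,0,0,-0.012,0.003,-1],
  [0.15,0,0,0,-0.011,0.003,-1],
  [0.15,0,0,0,-0.011,0.005,-1],
  [0.15,0,0,0,-0.011,0.005,-1],
  [0.15,0,0,0,-0.011,0.005,-1],
  [0.15,0,0,0,-0.01,0.007,-1],
  [0.15,0,0,0,-0.01,0.006,-1],
  [0.15,0,0,0,-0.009,0.008,-1],
])

```text
clock: 5.62
tcp_pos: [0.4538, -0.0547, 0.1678]
orientation: [2.525, 1.79, 0.056]
contact_force: [10.8, -6.0, 41.6]
grip_width: 0.0125
gripper_force: 34.6
```

```bash
python3 - <<'E'
from h import *
o=telemetry.get_obs();print(o["tcp_pos"],yl(R.from_rotvec(o["orientation"])),o["joints"],o["contact_force"],o["moment"])
z=R.from_rotvec(o["orientation"]).as_matrix()[:,2];b=o["tcp_pos"]-z*.0109-BIN;print(b@bx,b@by,b[2],np.hypot(b@bx-.0025,b[2]),np.arctan2(-(b@bx-.0025),b[2])-.032)
E
```

```text
[ 0.4538 -0.0547  0.1678] (np.float64(-0.33744060978691026), np.float64(-0.05859760449623105)) [-0.5778  0.1852  0.6195  2.1943 -0.1364  0.7436 -0.2089] [10.8281 -5.9885 41.6427] [-1.4884 -2.6474 -0.1302]
-0.17156142677264669 -0.00106924689643346 0.17870959548869747 0.24946843449595646 0.7402227621903037
```

>>> apply_moves([
  [0,0,0,0,0,0,-1],
  [0,0,0,0,0,-0.001,-0.3],
  [0,0,0,0,0,0,0],
  [0,0,0,0,0,0,0.3],
  [0,0,0,0,0,0,0.6],
  [0,0,0,0,0,0,1],
  [0,0,0,0,0,-0.02,1],
  [0,0,0,0,0,-0.04,1],
])

```text
clock: 6.28
tcp_pos: [0.4433, -0.054, 0.2243]
orientation: [2.532, 1.794, 0.031]
contact_force: [0.7, 0.9, 0.5]
grip_width: 0.0854
gripper_force: 0.0
```

```bash
python3 - <<'E'
from h import *
o=telemetry.get_obs();print(o["tcp_pos"],yl(R.from_rotvec(o["orientation"])),o["joints"],o["contact_force"])
im=grab_frame("wrist");cv2.imwrite("pics/w2.png",im)
s=.782;print(proj("wrist",[binp(.0025-.25013*np.sin(s),t,.25013*np.cos(s)) for t in(-.055,.055)],o))
cv2.imwrite("pics/top2.png",grab_frame("top"))
E
```

```text
[ 0.4433 -0.054   0.2243] (np.float64(-0.3381833590392654), np.float64(-0.04249605804950925)) [-0.6347  0.0712  0.642   2.143  -0.0295  0.9035 -0.315 ] [0.7305 0.9031 0.4778]
[[324.5081 367.6507]
 [327.2871 159.0017]]
```

View pics/w2.png

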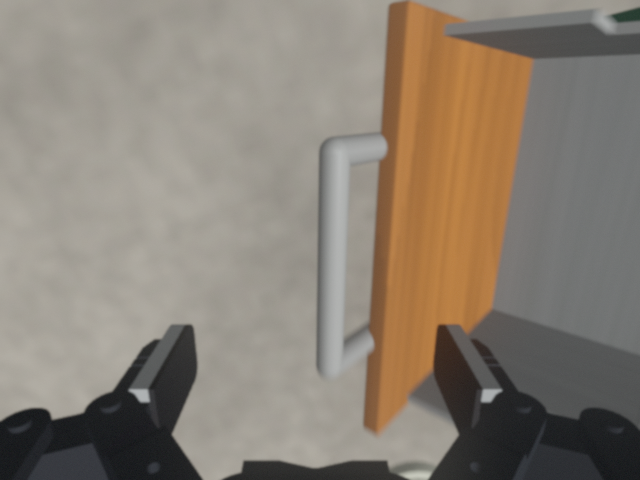

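The wrist view shows the door swung out, with the bar at column 332, rows 135–375, and the bucket visible behind it. The bar is about 6 px short of the fully open prediction, so I press the bar down gently with shut fingers to confirm the stop.

>>> apply_moves([
  [0,0,0,0,0.005,0,-1],
  [0,0,0,0,0.004,0,-1],
  [0,0,0,0,0,0,-1],
  [0,0,0,0,0,0,-1],
  [0,0,0,0,0,0,-1],
  [0,0,0,0,0,0,-1],
  [0,0,0,0,0,0.015,-1],
  [0,0,0,0,0,0.015,-1],
])

```text
clock: 7.05
tcp_pos: [0.4572, -0.0572, 0.1976]
orientation: [2.529, 1.792, 0.048]
contact_force: [-0.4, 0.5, -0.3]
grip_width: 0.0001
gripper_force: 0.0
```

>>> apply_moves([
  [0,0,0,0,0,0.004,-1],
  [0,0,0,0,0,0.002,-1],
  [0,0,0,0,0,0.002,-1],
  [0,0,0,0,0,0.002,-1],
  [0,0,0,0,0,0.001,-1],
  [0,0,0,0,0,0.001,-1],
  [0,0,0,0,0,0,-1],
  [0,0,0,0,0,0,-1],
])

```text
clock: 7.72
tcp_pos: [0.4573, -0.0575, 0.1858]
orientation: [2.53, 1.792, 0.046]
contact_force: [0.1, 0.1, -0.2]
grip_width: 0.0001
gripper_force: 0.0
```

>>> apply_moves([
  [0,0,0,0,0,0.001,-1],
  [0,0,0,0,0,0.001,-1],
  [0,0,0,0,0,0.0005,-1],
  [0,0,0,0,0,0.0005,-1],
  [0,0,0,0,0,0,-1],
  [0,0,0,0,0,0,-1],
  [0,0,0,0,0,0,-1],
  [0,0,0,0,0,0,-1],
])

```text
clock: 8.38
tcp_pos: [0.4577, -0.0576, 0.1844]
orientation: [2.531, 1.792, 0.047]
contact_force: [-9.1, 0.9, 24.9]
grip_width: 0.0001
gripper_force: 12.4
```

The bar took 25 N at z = 0.1844, exactly where the open stop predicts, so the door is fully open. I retreat upward and fit a kinematic model to check the reach for the pour.

>>> apply_moves([
  [0,0,0,0,0,-0.01,-1],
  [0,0,0,0,0,-0.03,1],
  [0,0,0,0,0,-0.04,1],
  [0,0,0,0,0,-0.04,1],
  [0,0,0,0,0,-0.03,1],
  [0,0,0,0,0,0,1],
  [0,0,0,0,0,0,1],
  [0,0,0,0,0,0,1],
])

```text
clock: 9.05
tcp_pos: [0.4498, -0.055, 0.3319]
orientation: [2.53, 1.793, 0.045]
contact_force: [0.9, 0.4, -0.7]
grip_width: 0.0832
gripper_force: 0.0
```

```bash
cat >kin.py <<'E'
from h import *
import itertools
from scipy.optimize import least_squares
D=[([-1.3921,.4778,.0224,1.5564,-.0115,1.1093,-.0831],[.1908,.6469,.2303],[-.4489,-3.1092,.0029]),
([-.4011,.3404,.64,1.6157,-.2116,1.2553,-.0753],[.6042,-.1108,.3307],[2.576,1.797,.001]),
([-.3671,.4251,.6045,1.7184,-.2695,1.0812,-.0147],[.6094,-.1109,.2391],[2.5635,1.8157,.0015]),
([-.5701,.1805,.6481,2.0721,-.0894,.7511,-.2172],[.5263,-.0808,.2192],[2.44,1.729,.16]),
([-.5778,.1852,.6195,2.1943,-.1364,.7436,-.2089],[.4538,-.0547,.1678],[2.525,1.79,.056]),
([-.6347,.0712,.642,2.143,-.0295,.9035,-.315],[.4433,-.054,.2243],[2.532,1.794,.031])]
E_=R.from_euler
def fk(x,q,s):
    c1,c7,d1,a3,b3,d3,a5,b5,d5,a7,b7,d7=x
    A=E_('z',s[0]*q[0]+c1);p=np.array([0,0,d1])
    A=A*E_('y',q[1])*E_('z',s[1]*q[2]);p=p+A.apply([a3,b3,d3])
    A=A*E_('y',q[3])*E_('z',s[2]*q[4]);p=p+A.apply([a5,b5,d5])
    A=A*E_('y',q[5])*E_('z',s[3]*q[6]+c7);p=p+A.apply([a7,b7,d7]);return p,A
def fit(D=D):
    best=None
    for s in itertools.product((-1,1),repeat=4):
        def res(x):
            e=[x[2:]*.001*0+0]
            for q,p,rv in D:
                P,A=fk(x,q,s);e+= [(P-p),.3*(A.inv()*R.from_rotvec(rv)).as_rotvec()]
            return np.concatenate([.003*x[[3,4,6,7,9,10]]]+e[1:])
        for c7 in(0,1.57,3.14,-1.57):
            f=least_squares(res,[0,c7,.35,0,0,.42,0,0,.4,0,0,.25])
            if best is None or f.cost<best[0]: best=(f.cost,f.x,s)
    return best
if __name__=="__main__":
    o=telemetry.get_obs();D.append((o["joints"],o["tcp_pos"],o["orientation"]));print(o["tcp_pos"],o["joints"])
    b=fit(D);print(b);np.savez("kin.npz",x=b[1],s=b[2])
    for q,p,rv in D: P,A=fk(b[1],q,b[2]);print(P-p,(A.inv()*R.from_rotvec(rv)).magnitude())
E
python3 kin.py
```

```text
[ 0.4498 -0.055   0.3319] [-0.6781 -0.064   0.6312  1.9864  0.0614  1.1615 -0.4082]
(np.float64(6.523074619768983e-05), array([-0.0466,  1.5243,  0.3163,  0.0022, -0.0449,  0.5269,  0.001 ,
        0.0023,  0.4689,  0.0154,  0.0172,  0.3445]), (-1, -1, -1, -1))
[-0.0011  0.0072 -0.0017] 0.00017653378803056437
[-0.0036 -0.0023 -0.0001] 0.0005622737521810447
[-0.0035 -0.002   0.0014] 0.00010141601866171922
[-0.0001 -0.002   0.0027] 0.008658399137889435
[-0.0002  0.0019  0.001 ] 0.002787013275185888
[-0.0005  0.002  -0.0009] 0.0021356187202533346
[ 0.0003  0.0019 -0.0024] 0.00231160917014664
```

```bash
cat >ik.py <<'E'
from kin import *
K=np.load("kin.npz");X,S=K["x"],K["s"]
lo=np.array([-2.96,-.34,-1.41,.24,-1.37,.17,-2.96])+.05;hi=np.array([2.96,2.1,1.46,2.44,4.51,1.92,2.96])-.05
def ik(P,Q,seeds):
    b=None
    for q0 in seeds:
        f=least_squares(lambda q:np.r_[fk(X,q,S)[0]-P,.3*(fk(X,q,S)[1].inv()*Q).as_rotvec(),.001*(q-q0)],np.clip(q0,lo+.01,hi-.01),bounds=(lo,hi))
        P1,A=fk(X,f.x,S);e=np.linalg.norm(P1-P)+.3*(A.inv()*Q).magnitude()
        if b is None or e<b[0]: b=(e,f.x)
    return b
def tcp_of(lip,yaw,th):
    m=Rt(yaw,th).as_matrix();return lip+.09*m[:,1]-.058*m[:,2]
E
python3 - <<'E'
from ik import *
q0=np.array([-.68,-.06,.63,1.99,.06,1.16,-.41]);rng=np.random.default_rng(0)
seeds=[q0,q0*[1,1,-1,1,1,1,1]]+[np.array([-.4,.2,s,1.9,w,.5,v]) for s in(-1,0,1) for w,v in((0,0),(-1,1),(1,-1),(3.1,-2.9))]
for ztip in (.22,.26,.30):
  for xl in(-.075,-.03):
    for yaw in(BY-.5,BY,BY+.5):
      print(ztip,xl,round(yaw,2),[round(ik(tcp_of(binp(xl,0,ztip),yaw,t),Rt(yaw,t),seeds)[0]*1000,1) for t in np.radians((45,55,65,75,85))])
E
```

```text
0.22 -0.075 -0.84 [np.float64(0.0), np.float64(0.0), np.float64(0.0), np.float64(23.0), np.float64(34.1)]
0.22 -0.075 -0.34 [np.float64(0.0), np.float64(38.8), np.float64(104.7), np.float64(168.0), np.float64(213.6)]
0.22 -0.075 0.16 [np.float64(0.0), np.float64(23.5), np.float64(78.8), np.float64(138.9), np.float64(196.8)]
0.22 -0.03 -0.84 [np.float64(0.0), np.float64(0.0), np.float64(0.0), np.float64(0.0), np.float64(9.0)]
0.22 -0.03 -0.34 [np.float64(0.0), np.float64(5.4), np.float64(71.9), np.float64(136.2), np.float64(184.5)]
0.22 -0.03 0.16 [np.float64(0.0), np.float64(24.4), np.float64(67.3), np.float64(133.1), np.float64(198.6)]
0.26 -0.075 -0.84 [np.float64(0.0), np.float64(0.0), np.float64(0.0), np.float64(12.6), np.float64(30.6)]
0.26 -0.075 -0.34 [np.float64(0.0), np.float64(14.8), np.float64(80.7), np.float64(145.5), np.float64(202.2)]
0.26 -0.075 0.16 [np.float64(0.0), np.float64(0.3), np.float64(57.1), np.float64(118.8), np.float64(178.0)]
0.26 -0.03 -0.84 [np.float64(0.0), np.float64(0.0), np.float64(0.0), np.float64(0.0), np.float64(5.7)]
0.26 -0.03 -0.34 [np.float64(0.0), np.float64(0.0), np.float64(50.0), np.float64(115.6), np.float64(173.7)]
0.26 -0.03 0.16 [np.float64(0.0), np.float64(2.4), np.float64(55.1), np.float64(117.3), np.float64(178.3)]
0.3 -0.075 -0.84 [np.float64(0.0), np.float64(0.0), np.float64(0.0), np.float64(0.0), np.float64(22.9)]
0.3 -0.075 -0.34 [np.float64(0.0), np.float64(0.0), np.float64(54.5), np.float64(120.1), np.float64(181.9)]
0.3 -0.075 0.16 [np.float64(0.0), np.float64(0.0), np.float64(39.9), np.float64(101.9), np.float64(161.3)]
0.3 -0.03 -0.84 [np.float64(0.0), np.float64(0.0), np.float64(0.0), np.float64(0.0), np.float64(0.0)]
0.3 -0.03 -0.34 [np.float64(0.0), np.float64(0.0), np.float64(25.7), np.float64(92.0), np.float64(154.8)]
0.3 -0.03 0.16 [np.float64(0.0), np.float64(0.0), np.float64(35.5), np.float64(98.3), np.float64(159.9)]
```

```bash
python3 - <<'E'
from ik import *
for yaw in(-.7,-.84,-1.0,-1.2,-1.5):
  for xl,yl_,zl in((-.045,-.03,.235),(-.045,-.03,.265)):
    # home over tote then carried
    q=np.array([-.68,-.06,.63,1.99,.06,1.16,-.41]);out=[]
    for s in np.linspace(0,1,6):
        P=(1-s)*np.array([.432,.248,.3])+s*tcp_of(binp(xl,yl_,zl+.03),yaw,0)
        e,q=ik(P,Rt(.388+(yaw-.388)*s),[q]);
    out.append((0,round(e*1000,1)));
    for t in range(5,81,5):
        t_=np.radians(t);e,q=ik(tcp_of(binp(xl,yl_,zl),yaw,t_),Rt(yaw,t_),[q])
        if t in(30,50,60,65,70,75,80): out.append((t,round(e*1000,1)))
        if t==65: qq=q
    print(yaw,zl,out,qq)
E
```

```text
-0.7 0.235 [(0, np.float64(0.0)), (30, np.float64(0.0)), (50, np.float64(0.0)), (60, np.float64(2.5)), (65, np.float64(26.2)), (70, np.float64(47.5)), (75, np.float64(65.8)), (80, np.float64(80.1))] [-1.1937  0.0611  0.7579  2.39    1.5412  0.9086 -2.3567]
-0.7 0.265 [(0, np.float64(0.0)), (30, np.float64(0.0)), (50, np.float64(0.0)), (60, np.float64(0.0)), (65, np.float64(12.3)), (70, np.float64(35.2)), (75, np.float64(55.5)), (80, np.float64(72.5))] [-0.9075 -0.0374  0.4411  2.39    1.5321  0.9687 -2.2791]
-0.84 0.235 [(0, np.float64(0.0)), (30, np.float64(0.0)), (50, np.float64(0.0)), (60, np.float64(0.0)), (65, np.float64(0.0)), (70, np.float64(8.5)), (75, np.float64(22.2)), (80, np.float64(32.5))] [-1.3089  0.1755  0.8619  2.3707  1.4494  0.9303 -2.4406]
-0.84 0.265 [(0, np.float64(0.0)), (30, np.float64(0.0)), (50, np.float64(0.0)), (60, np.float64(0.0)), (65, np.float64(0.0)), (70, np.float64(0.0)), (75, np.float64(13.5)), (80, np.float64(26.3))] [-1.108   0.0537  0.612   2.3415  1.4254  1.0482 -2.3345]
-1.0 0.235 [(0, np.float64(0.0)), (30, np.float64(0.0)), (50, np.float64(0
[... 743 characters left out ...]
50, np.float64(0.0)), (60, np.float64(0.0)), (65, np.float64(0.0)), (70, np.float64(0.0)), (75, np.float64(0.0)), (80, np.float64(0.0))] [-1.4401  0.5323  1.1508  2.0997  0.8528  0.9335 -2.1374]
-1.5 0.235 [(0, np.float64(0.0)), (30, np.float64(0.0)), (50, np.float64(0.0)), (60, np.float64(0.0)), (65, np.float64(0.0)), (70, np.float64(0.0)), (75, np.float64(0.0)), (80, np.float64(0.0))] [-1.2864  0.8298  1.1716  1.8962  0.4421  1.0416 -1.9754]
-1.5 0.265 [(0, np.float64(0.0)), (30, np.float64(0.0)), (50, np.float64(0.0)), (60, np.float64(0.0)), (65, np.float64(0.0)), (70, np.float64(0.0)), (75, np.float64(0.0)), (80, np.float64(0.0))] [-1.2711  0.718   1.1126  1.8742  0.5498  1.1305 -2.0217]
```

```bash
python3 - <<'E'
from h import *
plan([(np.array([.431,.247,.22]),.383,0,10)],cyl=True)
E
```

```text
[[0.05,0.02,-0.69,0.029,-0.004,0.011,1],[0.04,0.01,-0.69,0.03,-0.003,0.011,1],[0.05,0.02,-0.69,0.03,-0.003,0.011,1],[0.04,0.02,-0.68,0.03,-0.003,0.011,1],[0.05,0.01,-0.69,0.031,-0.002,0.011,1],[0.04,0.02,-0.69,0.031,-0.003,0.011,1],[0.05,0.02,-0.69,0.031,-0.002,0.011,1],[0.04,0.02,-0.69,0.032,-0.002,0.011,1]]
[[0.05,0.01,-0.69,0.031,-0.001,0.011,1],[0.04,0.02,-0.68,0.032,-0.002,0.011,1]]
end [0.4306 0.2465 0.2203] (np.float64(0.382640035523086), np.float64(-0.0003590296776340834))
```

>>> apply_moves([
  [0.05,0.02,-0.69,0.029,-0.004,0.011,1],
  [0.04,0.01,-0.69,0.03,-0.003,0.011,1],
  [0.05,0.02,-0.69,0.03,-0.003,0.011,1],
  [0.04,0.02,-0.69,0.03,-0.003,0.011,1],
  [0.05,0.01,-0.69,0.031,-0.002,0.011,1],
  [0.04,0.02,-0.69,0.031,-0.003,0.011,1],
  [0.05,0.02,-0.69,0.031,-0.002,0.011,1],
  [0.04,0.02,-0.69,0.032,-0.002,0.011,1],
])

```text
clock: 9.72
tcp_pos: [0.4499, 0.1872, 0.2405]
orientation: [1.931, 2.468, 0.004]
contact_force: [0.2, -0.5, -0.5]
grip_width: 0.0853
gripper_force: 0.0
```

>>> apply_moves([
  [0.05,0.01,-0.69,0.031,-0.001,0.011,1],
  [0.04,0.02,-0.69,0.032,-0.002,0.011,1],
  [0,0,0,0,0,0,1],
  [0,0,0,0,0,0,1],
  [0,0,0,0,0,0,1],
  [0,0,0,0,0,0,1],
  [0,0,0,0,0,0,1],
  [0,0,0,0,0,0,1],
])

```text
clock: 10.38
tcp_pos: [0.4315, 0.2454, 0.2209]
orientation: [1.758, 2.602, 0.001]
contact_force: [-0.5, 0.1, -0.3]
grip_width: 0.0852
gripper_force: 0.0
```

```bash
python3 - <<'E'
from h import *
o=telemetry.get_obs();print(o["tcp_pos"],yl(R.from_rotvec(o["orientation"])),o["joints"])
im=grab_frame("wrist");cv2.imwrite("pics/w3.png",im)
c=np.array([.431,.247,.095]);u=np.array([-np.sin(.383),np.cos(.383),0])
print(proj("wrist",[c-u*.055,c+u*.055],o))
E
```

```text
[0.4315 0.2454 0.2209] (np.float64(0.38240542339218003), np.float64(-0.0011948646644796231)) [-0.9557  0.1946  0.3583  2.0055 -0.0824  0.9541 -0.1736]
[[314.0108 303.1669]
 [313.9013 145.3666]]
```

View pics/w3.png

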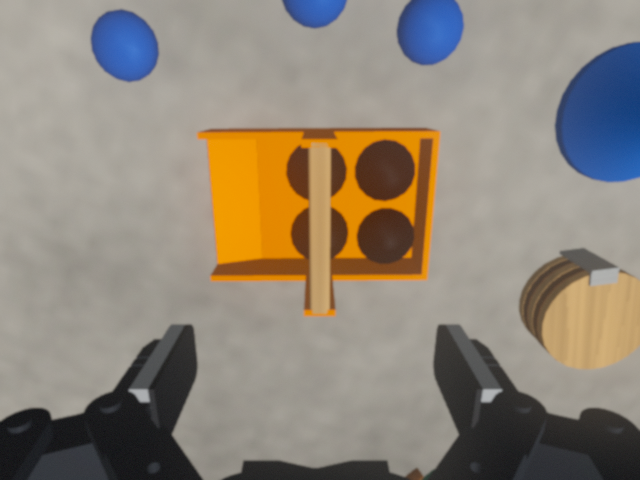

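The wrist view shows the tote handle at column 320, rows 142–313, which is 4 mm along +y of the tool. Four dark briquettes are in the tote and the lip is on the left. I descend and grip.

>>> apply_moves([
  [0,0,0,-0.002,0.004,0.03,1],
  [0,0,0,0,0,0.04,1],
  [0,0,0,0,0,0.035,1],
  [0,0,0,0,0,0.025,1],
  [0,0,0,0,0,0.013,1],
  [0,0,0,0,0,0.002,1],
  [0,0,0,0,0,0,-1],
  [0,0,0,0,0,0,-1],
], grip_force=80)

```text
clock: 11.1
tcp_pos: [0.4364, 0.2462, 0.0767]
orientation: [1.756, 2.603, 0.003]
contact_force: [0.7, 0.8, 0.9]
grip_width: 0.0639
gripper_force: 0.0
```

>>> apply_moves([
  [0,0,0,0,0,0,-1],
  [0,0,0,0,0,0,-1],
  [0,0,0,0,0,0,-1],
  [0,0,0,0,0,0,-1],
  [0,0,0,0,0,0,-1],
  [0,0,0,0,0,0,-1],
  [0,0,0,0,0,0,-1],
  [0,0,0,0,0,0,-1],
])

```text
clock: 11.77
tcp_pos: [0.4356, 0.2462, 0.0765]
orientation: [1.756, 2.605, 0.001]
contact_force: [-2.0, -0.3, 7.9]
grip_width: 0.0127
gripper_force: 79.0
```

>>> apply_moves([
  [0,0,0,0,0,-0.002,-1],
  [0,0,0,0,0,-0.008,-1],
  [0,0,0,0,0,-0.02,-1],
  [0,0,0,0,0,-0.03,-1],
  [0,0,0,0,0,-0.035,-1],
  [0,0,0,0,0,-0.04,-1],
  [0,0,0,0,0,-0.04,-1],
  [0,0,0,0,0,-0.04,-1],
])

```text
clock: 12.43
tcp_pos: [0.4345, 0.2449, 0.2925]
orientation: [1.757, 2.604, -0.002]
contact_force: [1.1, 1.3, -4.8]
grip_width: 0.0127
gripper_force: 78.5
```

```bash
python3 - <<'E'
from ik import *
o=telemetry.get_obs();print(o["tcp_pos"],yl(R.from_rotvec(o["orientation"])),o["joints"],o["grip_width"],o["contact_force"])
lip=binp(-.065,-.05,.27);Y=-1.2
P0=tcp_of(lip,Y,0);print(P0)
start=(o["tcp_pos"],R.from_rotvec(o["orientation"]))
P=P0.copy();P[2]=max(P[2],.36)
plan([(P,Y,0,16)],-1,start,cyl=True)
E
```

```text
[0.4345 0.2449 0.2925] (np.float64(0.38395550479425666), np.float64(0.000616213804448429)) [-0.9825  0.1213  0.3804  1.9116 -0.049   1.1186 -0.1992] 0.012698410463319708 [ 1.1182  1.3252 -4.8126]
[ 0.5698 -0.2202  0.328 ]
[[0,0,0.95,-0.027,0.01,-0.004,-1],[0,0,0.94,-0.027,0.011,-0.004,-1],[0,0,0.95,-0.026,0.012,-0.005,-1],[0,0,0.94,-0.027,0.014,-0.004,-1],[0,0,0.95,-0.026,0.014,-0.004,-1],[0,0,0.94,-0.026,0.016,-0.004,-1],[0,0,0.95,-0.025,0.017,-0.004,-1],[0,0.01,0.94,-0.025,0.019,-0.005,-1]]
[[0,-0,0.95,-0.025,0.02,-0.004,-1],[0,-0,0.94,-0.024,0.021,-0.004,-1],[0,-0,0.95,-0.024,0.022,-0.004,-1],[0,-0,0.94,-0.022,0.023,-0.004,-1],[0,-0,0.95,-0.022,0.025,-0.005,-1],[0,-0,0.94,-0.022,0.026,-0.004,-1],[0,-0,0.95,-0.02,0.027,-0.004,-1],[0,-0,0.95,-0.019,0.028,-0.004,-1]]
end [ 0.5701 -0.2199  0.3597] (np.float64(-1.200454580297993), np.float64(-0.00022718826390910688))
```

>>> apply_moves([
  [0,0,0.95,-0.027,0.01,-0.006,-1],
  [0,0,0.94,-0.027,0.011,-0.006,-1],
  [0,0,0.95,-0.026,0.012,-0.006,-1],
  [0,0,0.94,-0.027,0.014,-0.006,-1],
  [0,0,0.95,-0.026,0.014,-0.006,-1],
  [0,0,0.94,-0.026,0.016,-0.006,-1],
  [0,0,0.95,-0.025,0.017,-0.006,-1],
  [0,0,0.94,-0.025,0.019,-0.006,-1],
])

```text
clock: 13.1
tcp_pos: [0.5541, 0.0403, 0.3389]
orientation: [-2.628, -1.72, 0.001]
contact_force: [0.8, 0.9, -5.1]
grip_width: 0.0125
gripper_force: 79.1
```

>>> apply_moves([
  [0,0,0.95,-0.025,0.02,-0.004,-1],
  [0,0,0.94,-0.024,0.021,-0.004,-1],
  [0,0,0.95,-0.024,0.022,-0.004,-1],
  [0,0,0.94,-0.022,0.023,-0.004,-1],
  [0,0,0.95,-0.022,0.025,-0.003,-1],
  [0,0,0.94,-0.022,0.026,-0.002,-1],
  [0,0,0.95,-0.02,0.027,0,-1],
  [0,0,0.95,-0.019,0.028,0,-1],
])

```text
clock: 13.77
tcp_pos: [0.5706, -0.2198, 0.3597]
orientation: [-3.088, -0.572, -0.0]
contact_force: [0.7, -0.4, -6.2]
grip_width: 0.0124
gripper_force: 79.1
```

```bash
cat >>ik.py <<'E'
def jp(wps,q):
    for P,y,l in wps:
        e,q=ik(P,Rt(y,l),[q]);print(round(np.degrees(l)),round(e*1000,1),q)
E
python3 - <<'E'
from ik import *
o=telemetry.get_obs();q=R.from_rotvec(o["orientation"]);print(o["tcp_pos"],yl(q),o["joints"],o["grip_width"],o["contact_force"])
m=q.as_matrix();L=o["tcp_pos"]-.09*m[:,1]+.058*m[:,2]-BIN;print("lip bin",L@bx,L@by,L[2])
Y=-1.2;w=[]
# tilt about lip, lowering it .29->.24
for t,z in((10,.285),(20,.28),(30,.265),(40,.25),(50,.24),(60,.24),(70,.24),(75,.24)):
    w.append((tcp_of(binp(-.065,-.05,z),Y,np.radians(t)),Y,np.radians(t),2 if t<75 else 2))
jp([x[:3] for x in w],o["joints"])
plan(w,-1)
cv2.imwrite("pics/top3.png",grab_frame("top")[90:310,200:500])
E
```

```text
[ 0.5706 -0.2198  0.3597] (np.float64(-1.2042782280057494), np.float64(0.0005878527813245885)) [-0.3779  0.366   0.8805  1.5873 -0.289   1.3254 -0.6633] 0.012437776169817455 [ 0.7271 -0.428  -6.1947]
lip bin -0.06415880451416883 -0.049137179549740326 0.3017560950502762
10 0.0 [-0.6099  0.2878  0.9338  1.6993 -0.107   1.1547 -0.8717]
20 0.0 [-0.8383  0.2069  0.997   1.7989  0.1415  1.0476 -1.1269]
30 0.0 [-1.0532  0.1659  1.0501  1.9102  0.4096  0.977  -1.4263]
40 0.0 [-1.2414  0.1961  1.1129  2.0136  0.6277  0.9397 -1.7062]
50 0.0 [-1.3726  0.3113  1.1652  2.0984  0.7602  0.9023 -1.9306]
60 0.0 [-1.4484  0.4682  1.1812  2.1578  0.8396  0.8798 -2.1144]
70 0.0 [-1.4807  0.6526  1.1588  2.2011  0.8874  0.8654 -2.2849]
75 0.0 [-1.4887  0.7495  1.1389  2.2159  0.9018  0.8653 -2.3653]
[[-0.84,0,-0.02,-0,-0.006,0.001,-1],[-0.83,0,-0.02,-0.001,-0.005,0,-1],[-0.84,0,-0,0,-0.007,-0.004,-1],[-0.83,0,-0,0,-0.005,-0.006,-1],[-0.83,0,-0,0,-0.009,-0,-1],[-0.84,0,-0,0,-0.008,-0.001,-1],[-0.83,0,-0,0,-0.009,-0.001,-1],[-0.83,0,0,0,-0.01,-0.002,-1]]
[[-0.84,0,0,0,-0.009,-0.003,-1],[-0.83,0,0,0,-0.008,-0.005,-1],[-0.83,0,0,0,-0.006,-0.007,-1],[-0.84,0,0,0,-0.005,-0.008,-1],[-0.83,0,0,0,-0.006,-0.007,-1],[-0.83,0,0,0,-0.005,-0.008,-1],[-0.42,0,0,0,-0.002,-0.004,-1],[-0.42,0,0,0,-0.003,-0.004,-1]]
end [ 0.5251 -0.1056  0.342 ] (np.float64(-1.2001106379399815), np.float64(-1.3094566072082543))
```

>>> apply_moves([
  [-0.84,0,0,0,-0.006,0.001,-1],
  [-0.83,0,0,0,-0.005,0,-1],
  [-0.84,0,0,0,-0.007,-0.004,-1],
  [-0.83,0,0,0,-0.005,-0.006,-1],
  [-0.83,0,0,0,-0.009,0,-1],
  [-0.84,0,0,0,-0.008,-0.001,-1],
  [-0.83,0,0,0,-0.009,-0.001,-1],
  [-0.83,0,0,0,-0.01,-0.002,-1],
])

```text
clock: 14.48
tcp_pos: [0.5496, -0.1633, 0.3521]
orientation: [2.407, 0.451, 0.17]
contact_force: [-0.7, -0.8, -3.9]
grip_width: 0.013
gripper_force: 79.6
```

```bash
python3 - <<'E'
from ik import *
o=telemetry.get_obs();q=R.from_rotvec(o["orientation"]);print(o["tcp_pos"],yl(q),o["joints"],o["grip_width"],o["contact_force"],o["moment"])
m=q.as_matrix();L=o["tcp_pos"]-.09*m[:,1]+.058*m[:,2]-BIN;print("lip bin",L@bx,L@by,L[2])
Y=-1.2;w=[]
for t in np.arange(42.5,81,2.5):
    w.append((tcp_of(binp(-.065,-.05,.24),Y,np.radians(t)),Y,np.radians(t),1))
jp([x[:3] for x in w][::5],o["joints"])
plan(w,-1)
E
```

```text
[ 0.5496 -0.1633  0.3521] (np.float64(-1.1989422463568646), np.float64(-0.700124909031538)) [-1.1949  0.1313  1.1119  2.0146  0.6851  0.9742 -1.6674] 0.013007752215516212 [-0.7405 -0.7801 -3.9245] [ 1.2536  0.6186 -0.069 ]
lip bin -0.0646250218180836 -0.047333961495277264 0.24978361145135974
42 0.0 [-1.2395  0.2154  1.0809  2.0454  0.683   0.9248 -1.7887]
55 0.0 [-1.3942  0.3568  1.1367  2.1298  0.8343  0.9172 -2.0501]
68 0.0 [-1.4544  0.5692  1.1249  2.1919  0.9125  0.9029 -2.2729]
80 0.0 [-1.4727  0.8069  1.0733  2.2257  0.9472  0.9128 -2.4733]
[[-0.4,-0.03,-0.02,-0.002,-0.007,0.005,-1],[-0.41,-0,0,0,-0.003,-0.004,-1],[-0.42,-0,0,0,-0.003,-0.004,-1],[-0.42,-0,0,0,-0.002,-0.004,-1],[-0.41,-0,0,0,-0.003,-0.004,-1],[-0.42,-0,0,0,-0.003,-0.003,-1],[-0.42,-0,0,0,-0.002,-0.004,-1],[-0.41,-0,0,0,-0.003,-0.004,-1]]
[[-0.42,-0,0,0,-0.002,-0.004,-1],[-0.42,-0,0,0,-0.003,-0.004,-1],[-0.41,-0,0,0,-0.003,-0.004,-1],[-0.42,-0,0,0,-0.002,-0.004,-1],[-0.42,-0,0,0,-0.003,-0.004,-1],[-0.41,-0,0,0,-0.002,-0.003,-1],[-0.42,-0,0,0,-0.003,-0.004,-1],[-0.42,-0,0,0,-0.003,-0.004,-1]]
end [ 0.5219 -0.0978  0.3384] (np.float64(-1.1994431694659897), np.float64(-1.396515935692419))
```

>>> apply_moves([
  [-0.41,0,0,-0.002,-0.007,0.005,-1],
  [-0.41,0,0,0,-0.003,-0.004,-1],
  [-0.42,0,0,0,-0.003,-0.004,-1],
  [-0.42,0,0,0,-0.002,-0.004,-1],
  [-0.41,0,0,0,-0.003,-0.004,-1],
  [-0.42,0,0,0,-0.003,-0.003,-1],
  [-0.42,0,0,0,-0.002,-0.004,-1],
  [-0.41,0,0,0,-0.003,-0.004,-1],
])

```text
clock: 15.15
tcp_pos: [0.5352, -0.1316, 0.3464]
orientation: [2.068, 0.387, 0.226]
contact_force: [-0.8, 0.5, -3.7]
grip_width: 0.0126
gripper_force: 79.7
```

>>> apply_moves([
  [-0.42,0,0,0,-0.002,-0.004,-1],
  [-0.42,0,0,0,-0.003,-0.004,-1],
  [-0.41,0,0,0,-0.003,-0.004,-1],
  [-0.42,0,0,0,-0.002,-0.004,-1],
  [-0.42,0,0,0,-0.003,-0.004,-1],
  [-0.41,0,0,0,-0.002,-0.003,-1],
  [0,0,0,0,0,0,-1],
  [0,0,0,0,0,0,-1],
])

```text
clock: 15.82
tcp_pos: [0.5259, -0.1064, 0.3421]
orientation: [1.811, 0.341, 0.261]
contact_force: [0.9, 0.1, -3.9]
grip_width: 0.0123
gripper_force: 79.9
```

```bash
python3 - <<'E'
from ik import *
o=telemetry.get_obs();q=R.from_rotvec(o["orientation"]);print(o["tcp_pos"],yl(q),o["joints"],o["grip_width"],o["contact_force"],o["moment"])
a=cv2.resize(grab_frame("scene")[100:300,150:350],(400,400),interpolation=cv2.INTER_CUBIC);b=cv2.resize(grab_frame("wrist"),(400,300))
cv2.imwrite("pics/pour.png",np.hstack([a,np.vstack([b,np.zeros((100,400,3),np.uint8)])]))
E
```

```text
[ 0.5259 -0.1064  0.3421] (np.float64(-1.1984466238312723), np.float64(-1.3071360230381157)) [-1.4199  0.5588  1.1148  2.2369  1.0561  0.9844 -2.3469] 0.012289947462343477 [ 0.9415  0.0735 -3.8644] [ 1.8398  0.7407 -0.017 ]
```

View pics/pour.png

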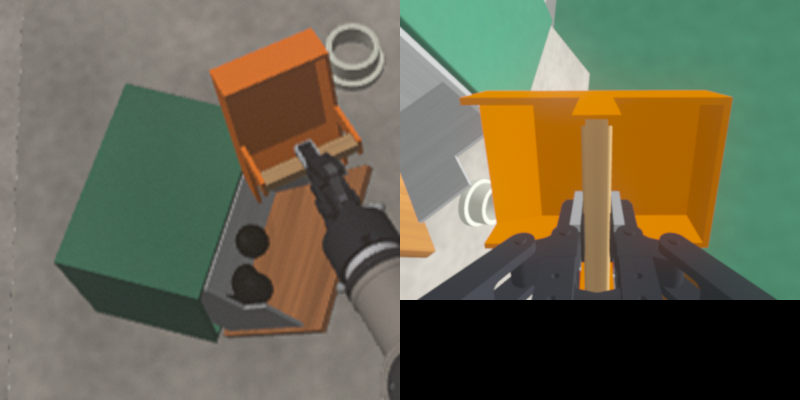

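The scene view shows the tote empty and tilted over the mouth, with briquettes in the bucket at about (250,240) and (250,285) and part hidden. Now I bring the tote level and carry it back.

```bash
python3 - <<'E'
from ik import *
Y=-1.2;w=[]
for i,t in enumerate(np.linspace(75,0,17)[1:]):
    th=np.radians(t);w.append((tcp_of(binp(-.065,-.05,.245+.055*(i+1)/16),Y,th),Y,th,1))
e=plan(w,-1)
plan([(np.array([.4356,.2462,.30]),.383,0,16)],-1,e,cyl=True)
E
```

```text
[[0.76,-0,-0.02,0,0.011,0.004,-1],[0.78,-0,0,0,0.008,0.006,-1],[0.78,-0,0,0,0.008,0.006,-1],[0.78,-0,0,0,0.007,0.006,-1],[0.78,-0,0,0,0.008,0.006,-1],[0.78,-0,0,0,0.007,0.005,-1],[0.78,-0,0,0,0.007,0.006,-1],[0.78,-0,0,0,0.006,0.005,-1]]
[[0.79,-0,0,0,0.007,0.004,-1],[0.78,-0,0,0,0.006,0.005,-1],[0.78,-0,0,0,0.006,0.005,-1],[0.78,-0,0,0,0.006,0.004,-1],[0.78,-0,0,0,0.006,0.004,-1],[0.78,0,0,0,0.005,0.005,-1],[0.78,0,0,0,0.005,0.004,-1],[0.78,0,0,0,0.005,0.004,-1]]
end [ 0.5698 -0.2207  0.3579] (np.float64(-1.199664614348132), np.float64(-0.0005024630251176869))
[[0,0,-0.94,0.017,-0.03,0.004,-1],[0,0,-0.95,0.017,-0.029,0.003,-1],[0,0,-0.94,0.019,-0.028,0.004,-1],[0,0,-0.95,0.02,-0.026,0.003,-1],[0,0,-0.94,0.02,-0.026,0.004,-1],[0,0,-0.95,0.021,-0.024,0.004,-1],[0,0,-0.94,0.023,-0.024,0.003,-1],[0,0,-0.95,0.022,-0.022,0.004,-1]]
[[0,0,-0.94,0.023,-0.021,0.003,-1],[0,0,-0.95,0.024,-0.019,0.004,-1],[0,0,-0.94,0.025,-0.019,0.004,-1],[0,0,-0.95,0.024,-0.017,0.003,-1],[0,0,-0.94,0.025,-0.016,0.004,-1],[-0,0,-0.94,0.026,-0.015,0.003,-1],[-0,0,-0.95,0.025,-0.013,0.004,-1],[-0,0,-0.94,0.026,-0.013,0.004,-1]]
end [0.4354 0.2458 0.2996] (np.float64(0.3826509253902067), np.float64(8.233592938231476e-05))
```

>>> apply_moves([
  [0.77,0,0,0,0.011,0.004,-1],
  [0.78,0,0,0,0.008,0.006,-1],
  [0.78,0,0,0,0.008,0.006,-1],
  [0.78,0,0,0,0.007,0.006,-1],
  [0.78,0,0,0,0.008,0.006,-1],
  [0.78,0,0,0,0.007,0.005,-1],
  [0.78,0,0,0,0.007,0.006,-1],
  [0.78,0,0,0,0.006,0.005,-1],
])

```text
clock: 16.58
tcp_pos: [0.5492, -0.1716, 0.3731]
orientation: [2.459, 0.458, 0.159]
contact_force: [-0.2, 0.3, -4.7]
grip_width: 0.0122
gripper_force: 79.6
```

>>> apply_moves([
  [0.79,0,0,0,0.007,0.004,-1],
  [0.78,0,0,0,0.006,0.005,-1],
  [0.78,0,0,0,0.006,0.005,-1],
  [0.78,0,0,0,0.006,0.004,-1],
  [0.78,0,0,0,0.006,0.004,-1],
  [0.78,0,0,0,0.005,0.005,-1],
  [0.78,0,0,0,0.005,0.004,-1],
  [0.78,0,0,0,0.005,0.004,-1],
])

```text
clock: 17.25
tcp_pos: [0.5688, -0.2218, 0.3592]
orientation: [-3.084, -0.578, -0.004]
contact_force: [-1.3, 0.2, -3.0]
grip_width: 0.0127
gripper_force: 79.5
```

>>> apply_moves([
  [0,0,-0.94,0.017,-0.03,0,-1],
  [0,0,-0.95,0.017,-0.029,0,-1],
  [0,0,-0.94,0.019,-0.028,0,-1],
  [0,0,-0.95,0.02,-0.026,0,-1],
  [0,0,-0.94,0.02,-0.026,0,-1],
  [0,0,-0.95,0.021,-0.024,0,-1],
  [0,0,-0.94,0.023,-0.024,0,-1],
  [0,0,-0.95,0.022,-0.022,0,-1],
])

```text
clock: 17.92
tcp_pos: [0.5528, 0.0409, 0.3585]
orientation: [2.621, 1.73, 0.002]
contact_force: [0.3, 0.7, -3.7]
grip_width: 0.0126
gripper_force: 79.5
```

>>> apply_moves([
  [0,0,-0.94,0.023,-0.021,0,-1],
  [0,0,-0.95,0.024,-0.019,0,-1],
  [0,0,-0.94,0.025,-0.019,0.004,-1],
  [0,0,-0.95,0.024,-0.017,0.01,-1],
  [0,0,-0.94,0.025,-0.016,0.02,-1],
  [0,0,-0.94,0.026,-0.015,0.02,-1],
  [0,0,-0.95,0.025,-0.013,0.02,-1],
  [0,0,-0.94,0.026,-0.013,0.02,-1],
])

```text
clock: 18.58
tcp_pos: [0.435, 0.2457, 0.2635]
orientation: [1.752, 2.605, 0.002]
contact_force: [1.2, 0.6, -3.4]
grip_width: 0.013
gripper_force: 79.5
```

```bash
python3 - <<'E'
from h import *
o=telemetry.get_obs();q=R.from_rotvec(o["orientation"]);print(o["tcp_pos"],yl(q),o["grip_width"],o["contact_force"])
cv2.imwrite("pics/w5.png",np.hstack([cv2.resize(grab_frame("wrist"),(400,300)),cv2.resize(grab_frame("scene")[100:400,150:450],(300,300))]))
E
```

```text
[0.435  0.2457 0.2635] (np.float64(0.3864374723732233), np.float64(-0.002028777674945249)) 0.013011147385262807 [ 1.2452  0.6423 -3.4292]
```

View pics/w5.png

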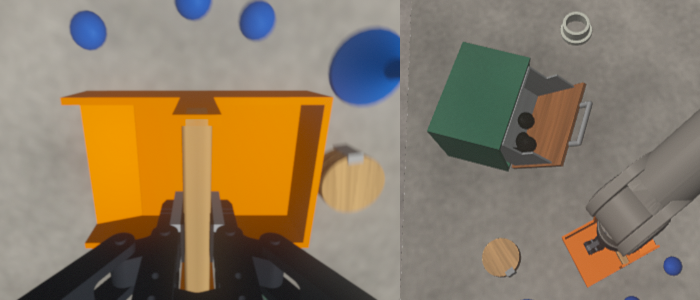

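The tote is empty, level, and back over its old spot. The bucket holds the briquettes around (525,120) and (525,143). I lower the tote.

>>> apply_moves([
  [0,0,0,0,0,0.035,-1],
  [0,0,0,0,0,0.04,-1],
  [0,0,0,0,0,0.04,-1],
  [0,0,0,0,0,0.035,-1],
  [0,0,0,0,0,0.02,-1],
  [0,0,0,0,0,0.01,-1],
  [0,0,0,0,0,0.003,-1],
  [0,0,0,0,0,0,-1],
])

```text
clock: 19.35
tcp_pos: [0.4365, 0.2455, 0.0809]
orientation: [1.759, 2.601, 0.0]
contact_force: [0.0, -0.1, -3.1]
grip_width: 0.0126
gripper_force: 79.5
```

>>> apply_moves([
  [0,0,0,0,0,0.001,-1],
  [0,0,0,0,0,0.001,-1],
  [0,0,0,0,0,0.001,-1],
  [0,0,0,0,0,0,-1],
  [0,0,0,0,0,0,-1],
  [0,0,0,0,0,0,-1],
  [0,0,0,0,0,0,-1],
  [0,0,0,0,0,0,-1],
])

```text
clock: 20.02
tcp_pos: [0.4357, 0.2459, 0.0772]
orientation: [1.758, 2.602, -0.0]
contact_force: [-0.3, -0.6, -3.9]
grip_width: 0.0127
gripper_force: 79.5
```

Contact was at 0.0765 at the lift, so less than 1 mm remains. I lower, release slowly and retreat.

>>> apply_moves([
  [0,0,0,0,0,0.001,-1],
  [0,0,0,0,0,0,-1],
  [0,0,0,0,0,0,-0.6],
  [0,0,0,0,0,0,-0.4],
  [0,0,0,0,0,0,-0.2],
  [0,0,0,0,0,0,0],
  [0,0,0,0,0,0,0.3],
  [0,0,0,0,0,0,0.6],
])

```text
clock: 20.68
tcp_pos: [0.4357, 0.2459, 0.0761]
orientation: [1.758, 2.602, -0.0]
contact_force: [-0.2, -0.5, -0.5]
grip_width: 0.0655
gripper_force: 0.0
```

>>> apply_moves([
  [0,0,0,0,0,0,1],
  [0,0,0,0,0,0,1],
  [0,0,0,0,0,-0.01,1],
  [0,0,0,0,0,-0.03,1],
  [0,0,0,0,0,-0.04,1],
  [0,0,0,0,0,-0.04,1],
  [0,0,0,0,0,-0.04,1],
  [0,0,0,0,0,-0.04,1],
])

```text
clock: 21.35
tcp_pos: [0.4352, 0.2453, 0.2789]
orientation: [1.759, 2.601, 0.0]
contact_force: [0.6, 0.9, 0.0]
grip_width: 0.0852
gripper_force: 0.0
```

```bash
python3 - <<'E'
from h import *
o=telemetry.get_obs();print(o["clock"],o["tcp_pos"],o["joints"])
w=grab_frame("wrist")
plan([(np.array([.50,0.06,.36]),.12,0,8)],1,cyl=True)
cv2.imwrite("pics/w6.png",w)
E
```

```text
21.35 [0.4352 0.2453 0.2789] [-1.0644  0.1368  0.4757  1.9341 -0.0687  1.0858 -0.1789]
[[0.01,-0.01,0.31,-0.025,0.003,-0.009,1],[0.02,-0,0.31,-0.024,0.002,-0.009,1],[0.01,-0.01,0.31,-0.025,0.002,-0.01,1],[0.02,-0,0.32,-0.025,0.001,-0.009,1],[0.01,-0.01,0.31,-0.024,0.001,-0.009,1],[0.02,-0,0.31,-0.025,0.001,-0.009,1],[0.01,-0.01,0.31,-0.025,0,-0.009,1],[0.01,-0,0.31,-0.025,0,-0.01,1]]
end [0.4999 0.0598 0.3604] (np.float64(0.12015785707794788), np.float64(-0.00042525549786993666))
```

>>> apply_moves([
  [0,0,0.4,-0.03,0.003,-0.016,1],
  [0,0,0.4,-0.035,0.003,-0.016,1],
  [0,0,0.4,-0.035,0.003,-0.016,1],
  [0,0,0.4,-0.035,0.003,-0.016,1],
  [0,0,0.4,-0.035,0.003,-0.016,1],
  [0,0,0.4,-0.035,0.003,-0.016,1],
  [0,0,0.4,-0.035,0.003,-0.016,1],
  [0,0,0.4,-0.035,0.003,-0.016,1],
])

```text
clock: 22.07
tcp_pos: [0.5215, -0.0166, 0.406]
orientation: [2.17, 2.27, 0.001]
contact_force: [1.2, 0.5, 0.1]
grip_width: 0.0855
gripper_force: 0.0
```

>>> apply_moves([
  [0,0,0.4,-0.03,0.003,0,1],
  [0,0,0.4,-0.03,0.003,0,1],
  [0,0,0.4,-0.03,0.003,0,1],
  [0,0,0.4,-0.03,0,0,1],
  [0,0,0,-0.02,0,0,1],
  [0,0,0,0,0,0,1],
  [0,0,0,0,0,0,1],
  [0,0,0,0,0,0,1],
])

```text
clock: 22.73
tcp_pos: [0.5266, -0.1533, 0.4049]
orientation: [2.349, 2.084, 0.001]
contact_force: [-0.1, 0.7, 0.3]
grip_width: 0.0851
gripper_force: 0.0
```

```bash
python3 - <<'E'
from h import *
o=telemetry.get_obs();print(o["clock"],o["tcp_pos"],o["joints"])
t=cv2.resize(grab_frame("top")[110:310,180:430],(400,320));
cv2.imwrite("pics/fin.png",np.hstack([cv2.resize(grab_frame("wrist"),(400,320)),t]))
E
```

```text
22.7333 [ 0.5266 -0.1533  0.4049] [-0.5519  0.1735  0.854   1.6559 -0.1333  1.3714  0.2017]
```

View pics/fin.png

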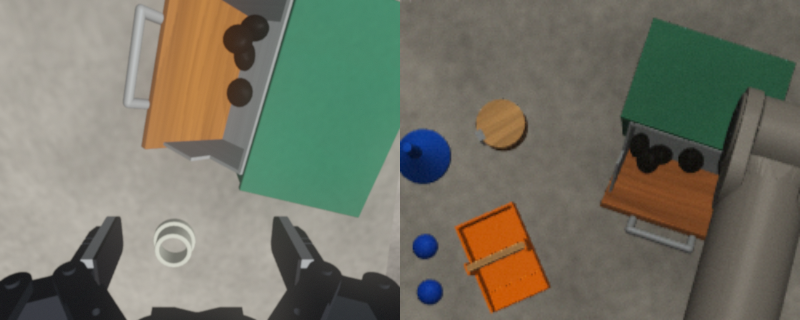

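The wrist view shows all four briquettes in the bucket at (255,27), (238,40), (245,57) and (239,92). The door is open, the tote stands empty and upright, and the bystanders are unmoved. I hand in.

```bash
python3 -c "
from bench import order
print(order.hand_in())"
```

```text
the job is handed in; nothing more can be done
None
```

The job is handed in at about 23 s: the bin door is fully open against its stop, all four briquettes are in the bucket, the empty tote stands upright on the ledge at its old spot, and the funnel, stand and coasters look undisturbed.

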